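# Pull the transit cap off a valve manifold

### The job

Lift the steel puller off its stand by the handle, hook its two feet under the head of the snug mushroom-shaped cap on the manifold, and pull gently straight up until the cap pops off. Carry the cap in the puller to the parts tray, stand the puller upright in the tray with the cap, and let go. Do not touch the cap with the gripper, do not press the puller hard on the manifold or the cap (how far its feet hang down is not known exactly: feel for the deck), and leave the other things on the bench alone.

Things in the scene. Friction and masses are not known exactly. Their poses are not given: they have to be found in the camera images.
- manifold: Fixed aluminium block, 120 (x) by 210 (y) by 40 mm high; origin at the centre of its underside, z up, its flat top (deck) 40 mm above. Three stations stand on the deck 68 mm apart along y, 18 mm to +x of centre, in any order: the cap and two fixed plugs. The deck's free strip on the -x side is long enough to stand the puller's feet on before sliding it along +x under the cap.
- port: Fixed brass spigot under the cap, 18 mm across, 15 mm high; origin on the deck. Sprung detents grip the cap's bore: 8 to 20 N straight up draws the cap off over about 10 mm, then it is free and just rests on what lifts it. Pushed sideways the cap gives 1 to 2 mm.
- hex_plug: Fixed steel plug with hexagonal head, 28 mm across, 12 mm high; origin on the deck.
- dome_plug: Fixed steel domed plug, 28 mm across, 12 mm high; origin on the deck.
- cap_mid (a point): Loose black plastic cap, mushroom shape, 24 mm high, 25 g; the point is on its axis half-way up (12 mm above the deck while seated), z up. A neck 26 to 28 mm across and 6 mm high stands on the deck; over it overhangs a head 39 to 42 mm across and 18 mm high, leaving a 6 mm gap between deck and head all round.
- puller_mid (a point): Centre of the puller's steel cross-bar (16 x, 90 y, 6 mm high), under the handle. Below it a yoke with two feet hangs on rods, clamped (holds 60 N) at a drop that is NOT reported: the underside of the feet lies 37 to 59 mm below this point, wherever the last user left it. Find it by feel or by eye.
- tray: Fixed shallow parts tray, 170 by 170 mm, 22 mm high, walls and floor 5 mm thick; origin at the centre of its underside, z up.
- jar: Bystander: closed jar 56 mm across, 75 mm high; origin at the centre of its underside.
- bracket: Bystander: steel angle bracket, 50 by 90 mm, 54 mm high; origin at the centre of its underside.
- driver: Bystander: screwdriver lying on the bench; origin under its middle.
- puller_handle (a point): Centre of the puller's handle: an upright rubber bar, 14 (x) by 26 (y) by 46 mm high, 26 mm above puller_mid on the same axis. Loose steel puller, 170 to 260 g, hanging upright on its stand; z up, x to the yoke's open front. Lift it 60 mm straight up to clear the stand.
- stand: Fixed wooden rest, 65 mm high, two uprights under the bar's ends; origin at the centre of its underside. PULLER'S YOKE, from puller_mid: feet 4 mm thick, x -24 to +12 mm, 31 mm slot between; walls' inner faces y +-23, outer 27; back wall's inner face x = -20; roof 30 mm above the feet's underside. Slid along +x, feet in the gap, the back wall meets the cap's head when puller_mid is over its axis.
Things that resemble listed ones, but are neither listed nor needed, are in the scene too. Of the things shaped like the tray, the blue one is meant. What is shaped like the part that bears puller_mid but orange is not meant.

How it is judged (in metres and radians):
On the way, in this order (a step that is already met when the one before it is completed fails the run):
1. the puller, hooked under the cap, draws it up its spigot (contact force between puller and cap above 2 N and horizontal distance between puller_mid and cap_mid below 0.009 m and z of cap_mid in the frame of manifold between 0.053 and 0.062 m), for 0.04 s.
2. the cap is off its spigot and carried in the puller, clear of the manifold (z of cap_mid in the frame of manifold above 0.08 m and distance between puller_mid and cap_mid below 0.06 m), for 0.3 s.
At the end, for the whole second after the job is handed in: Cap and puller both lie within the tray's walls (centres within 80 mm of its middle along each side, cap centre under 35 mm and puller middle under 72 mm above the bench), the puller upright within 0.2 rad, both released and at rest (x of cap_mid in the frame of tray between -0.08 and 0.08 m and y of cap_mid in the frame of tray between -0.08 and 0.08 m and height (world z) of cap_mid below 0.035 m and x of puller_mid in the frame of tray between -0.08 and 0.08 m and y of puller_mid in the frame of tray between -0.08 and 0.08 m and angle between puller_mid's own z axis and vertical below 0.2 rad and linear speed of each of puller, cap below 0.02 m/s and height (world z) of puller_mid below 0.072 m); the robot touches nothing.
It fails at once if the puller is pressed or shoved against the manifold with more than 30 N (contact force between puller and manifold above 30 N).
It fails at once if the puller loads the cap with more than 30 N (contact force between puller and cap above 30 N).
It fails at once if the gripper touches the cap (contact force between any of the arm, the fingers and cap above 0.5 N).
It fails at once if the jar, the bracket or the screwdriver is moved by more than 15 mm (distance of any of jar, bracket, driver from where it was at the start of the episode above 0.015 m).
It also fails if it takes over 61 s, if anything falls off the work surface, if the arm or the gripper's body presses on something with over 40 N, if the wrist force passes 120 N, or if a joint passes its speed limit or range.

### The arm

A 6-joint arm with a two-finger parallel gripper is mounted at the origin on the work surface. World frame = base frame: x ahead of the robot, y to its left, z up, the work surface at z = 0. Lengths are in m, angles in degrees, forces in N, time in s.
With the tool pointing down it reaches from about 0.25 to 0.725 m from the base axis. Payload 9.7 kg.
Tool frame: the origin (TCP) lies midway between the tips of the shut fingers; the grasp point (between the pads) lies 19 mm behind it (bot.pinch_z is the distance from the TCP to the grasp point, in m); z points along the fingers, y is the line along which they close (so a half turn about z gives the same grasp; the last joint's range is limited). The gripper opens to 85 mm and grips with 20 to 120 N. Pads are 22 mm wide; open, the fingers measure 114 mm over their backs; the gripper's body (76 mm by 85 mm) begins 54 mm behind the grasp point. The pads swing forward as they close: fully open they stand 13 mm farther back than shut.
Start: joints at [-71.505, 4.979, 10.078, 95.1, 0, 90], TCP at [0.174, -0.522, 0.231] pointing down, gripper open.
Joint ranges: [-179.16, 179.16], [-48.56, 103.87], [-65.8, 70.77], [-126.05, 130.52], [-82.76, 87.17], [-180, 180]. Speed limits (degrees/s): [127.2, 127.2, 147.25, 180, 180, 180].

### API

Orientations are given as [roll, pitch, yaw] about the fixed x, y, z axes, in that order (R = Rz(yaw) Ry(pitch) Rx(roll)).
In Python, from workcell import sensors, camera, camera_params, ticket, bot gives the robot as it stands.
- The arm moves only by the shell command python3 -m jog 'ROWS' [FORCE]. ROWS is JSON, a list that holds one entry, the list of rows, each a list of 5 numbers: the shift along the world's x, y, z in units of 50 mm (1.0 is 50 mm), then the turn about the world's z in units of 5 degrees (1.0 is 5 degrees), then the opening, from 0 (shut) to 1 (fully open). In form: [[[tx, ty, tz, yaw, grip], ...]]. A call has 1 to 8 rows; each row shifts and turns the commanded pose from where the row before left it; what a row does not reach is not made up. A row lasts 1/10 s, in which the tool goes at most 50 mm and 8.59 degrees, less where a joint would pass 70% of its speed; a pose out of reach is approached as far as the arm can. A call is refused whole if a number of a shift passes 1 or a number of a turn 1, either way. A call with a gripper value outside its range is refused whole. The fingers move at their own pace and stop on an object; FORCE is the grip in N (left out, the last holds). Time passes only in rows, so rows that do not move let the fingers close. It gives the time, the measured TCP pose, the force, the opening and the grip force at its end, in the units of the state.
- sensors.get_obs(): the state, without advancing time (a new reading comes with each control period).
- camera(name): name is "scene" or "top"; returns the picture (384x512x3 uint8, blue, green, red); there is no depth.
- camera_params(name): a dict with "fx", "fy", "cx", "cy" (pixels), "k1" (the pictures are not rectified: a ray, as slopes to the right and down, at radius r is drawn at 1 + k1 r^2 times it, then the intrinsics apply), "T" (4x4, takes a point from camera to world coordinates). Camera axes: x right, y down, z forward; pixel columns grow to the right and rows downward; lengths in m; the calibration is good to about 2 mm. A picture is of the moment at which its call begins. camera_params takes no time and is no camera call.
- ticket.job_done(): hands the job in; it is judged then, once.
The state is a dict: "time": time; "q": joint angles; "qd": joint speeds; "joint_efforts": joint torques, N m; "ee_pos": TCP position; "tcp_rot": TCP orientation; "wrist_force": force on the tool from outside, world axes, zero at the start; "torque": the same for the moment, N m; "opening": finger opening in m; "grasp_force": force on a finger pad.
Only numpy, scipy, OpenCV 4.12 (cv2) and the standard library are available. Lean on these libraries where they do the work, as an engineer would, in place of code of your own. Each camera call takes 0.05 s, during which the arm holds its last target. There are 200 camera calls.

## Working session

There is one attempt and no reset: what is moved stays moved. The work goes in short steps, Python scripts to look and compute and a shell command to move; the robot and the scene stay as the last step left them, time stands still between calls to the robot, and variables do not carry over. Pictures are saved under pics/ and viewed, at most 10 in all, crops included, and the job is handed in when it is done.

```bash
mkdir -p pics; cat > h.py <<'E'
import numpy as np, cv2
from workcell import sensors, camera, camera_params, ticket, bot
def snap(n,f):
    im=camera(n); cv2.imwrite('pics/'+f,im); return im
def ray(n,u,v):
    p=camera_params(n); K=np.array([[p['fx'],0,p['cx']],[0,p['fy'],p['cy']],[0,0,1.]])
    x,y=cv2.undistortPoints(np.array([[[u,v]]],float),K,np.array([p['k1'],0,0,0.]),None,None)[0,0] if 0 else inv(p,u,v)
    T=np.array(p['T']); return T[:3,3],T[:3,:3]@np.array([x,y,1.])
def inv(p,u,v):
    a,b=(u-p['cx'])/p['fx'],(v-p['cy'])/p['fy']; x,y=a,b
    for _ in range(30):
        s=1+p['k1']*(x*x+y*y); x,y=a/s,b/s
    return x,y
def at(n,u,v,z):
    o,d=ray(n,u,v); return np.round(o+d*(z-o[2])/d[2],4)
def proj(n,P):
    p=camera_params(n); T=np.array(p['T']); c=T[:3,:3].T@(np.array(P)-T[:3,3]); x,y=c[:2]/c[2]
    s=1+p['k1']*(x*x+y*y); return np.round([p['fx']*x*s+p['cx'],p['fy']*y*s+p['cy']],1)
E
python3 - <<'E'
from h import *
for n in('top','scene'):
    im=snap(n,n+'0.png'); p=camera_params(n); print(n,p['fx'],p['k1'],np.round(p['T'],3).tolist())
    cv2.imwrite('pics/'+n+'0b.png',cv2.resize(im,(800,600),interpolation=cv2.INTER_CUBIC))
print(bot.pinch_z,sensors.get_obs())
E
```

```text
top 470.6909747990785 -0.02832671812997134 [[0.01, -0.991, 0.131, 0.279], [-1.0, -0.007, 0.021, -0.041], [-0.02, -0.132, -0.991, 1.601], [0.0, 0.0, 0.0, 1.0]]
scene 364.15731163339774 0.03681885405061355 [[0.498, 0.502, -0.707, 1.15], [0.867, -0.276, 0.415, -0.41], [0.013, -0.819, -0.573, 0.608], [0.0, 0.0, 0.0, 1.0]]
0.0187 {'time': 0.1, 'q': array([-7.15047117e+01,  5.00864134e+00,  1.00395021e+01,  9.51005317e+01,
       -1.09347817e-03,  8.99986146e+01]), 'qd': array([-0.01115104, -0.04144212,  0.17714122, -0.03408701, -0.05459297,
       -0.01432541]), 'joint_efforts': array([-1.19359120e-04, -5.21561193e+01,  4.65651619e+01,  1.59945973e-02,
       -3.50505570e-05, -1.35285777e-06]), 'ee_pos': array([ 0.17440318, -0.52139579,  0.23065188]), 'tcp_rot': array([-1.79930329e+02,  1.09179271e-03,  1.84966751e+01]), 'wrist_force': array([ 0.46888206, -0.11721002, -0.23284952]), 'torque': array([-0.02254863,  0.0004449 ,  0.01376166]), 'grasp_force': 0.0, 'opening': 0.08528322256911727}
```

View pics/top0b.png

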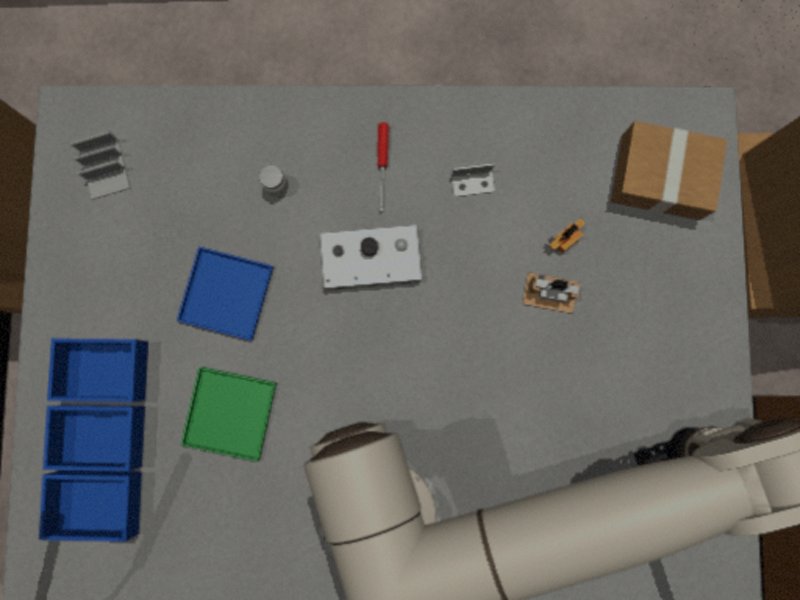

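View pics/scene0b.png

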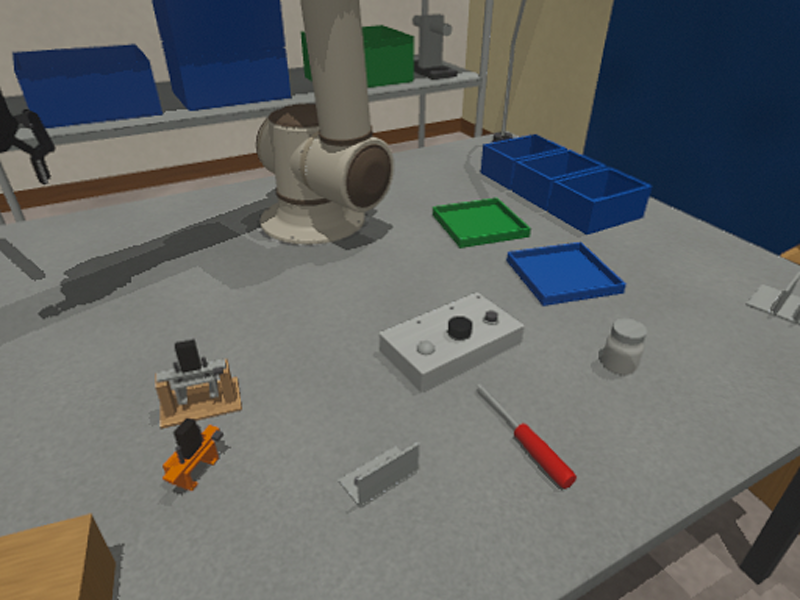

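Top: puller on its stand about (550,290) of the 800x600 view, cap (369,246), blue tray centre (226,294). Scene: puller handle (187,355), cap (460,328). Next, one montage of enlarged crops.

```bash
python3 - <<'E'
from h import *
t=cv2.imread('pics/top0.png'); s=cv2.imread('pics/scene0.png')
def c(im,u,v,w,h): 
    return cv2.resize(im[v:v+h,u:u+w],(400,300),interpolation=cv2.INTER_CUBIC)
m=np.vstack([np.hstack([c(t,325,165,60,45),c(t,197,135,80,60)]),np.hstack([c(s,90,210,80,60),c(s,240,180,100,75)])])
cv2.imwrite('pics/m1.png',m)
E
```

```text
(no output)
```

View pics/m1.png

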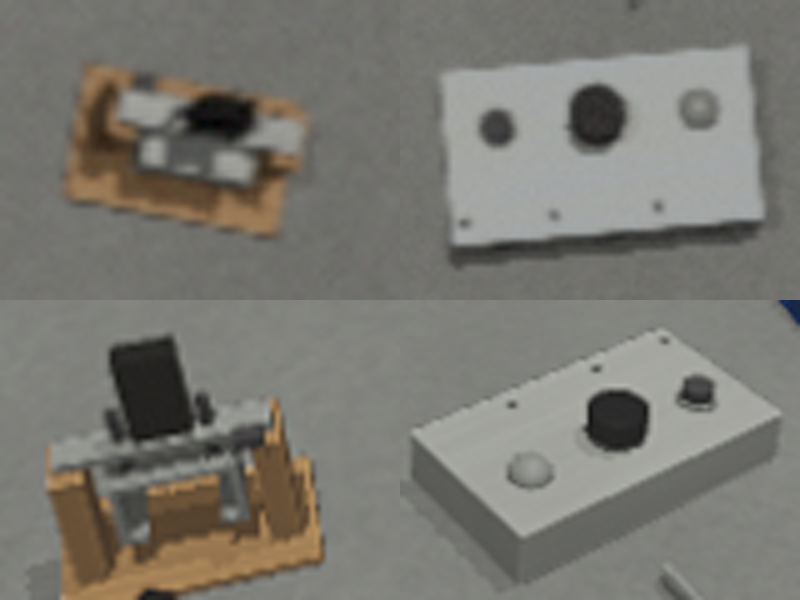

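```bash
cat > fit.py <<'E'
from h import *
from scipy.optimize import least_squares
def px(u0,v0,s,x,y): return np.array([u0+(x+.5)*s-.5,v0+(y+.5)*s-.5])
def fit(obs,x0,zf=None):
    def f(q):
        x,y,a=q[:3]; z=q[3] if zf is None else zf; c,s=np.cos(a),np.sin(a)
        return np.concatenate([proj(n,[x+c*P[0]-s*P[1],y+s*P[0]+c*P[1],z+P[2]])-uv for n,P,uv in obs])
    r=least_squares(f,x0,diff_step=1e-3,loss='soft_l1'); print('xyyaw(z)',np.round(r.x,4),'deg',np.degrees(r.x[2]).round(2)); print(np.round(r.fun.reshape(-1,2),1).tolist()); return r.x
E
python3 - <<'E'
import h
def pr(n,P):
    p=h.camera_params(n); T=h.np.array(p['T']); c=T[:3,:3].T@(h.np.array(P)-T[:3,3]); x,y=c[:2]/c[2]
    s=1+p['k1']*(x*x+y*y); return h.np.array([p['fx']*x*s+p['cx'],p['fy']*y*s+p['cy']])
h.proj=pr
from fit import *
import fit; fit.proj=pr
A=lambda x,y:px(197,135,.2,x,y); S=lambda x,y:px(240,180,.25,x,y)
X,Y=.06,.105
o=[('top',(X,Y,.04),A(43,73)),('top',(X,-Y,.04),A(347,45)),('top',(-X,-Y,.04),A(363,218)),('top',(-X,Y,.04),A(55,246)),
('scene',(-X,-Y,.04),S(12,132)),('scene',(-X,Y,.04),S(258,29)),('scene',(X,Y,.04),S(380,112)),('scene',(X,-Y,.04),S(121,237))]
m=fit.fit(o[:4],[.45,0,.1],0.);m=fit.fit(o[4:],[.45,0,.1],0.);m=fit.fit(o,[.45,0,.1],0.)
c,s=np.cos(m[2]),np.sin(m[2]); print('cap',m[0]+c*.018,m[1]+s*.018)
# cap head centre: z .058 (top face .064 in top view)
print('cap top',at('top',*A(197,113),.06),'scene',at('scene',*S(218,118),.054))
A=lambda x,y:px(325,165,.15,x,y); S=lambda x,y:px(90,210,.2,x,y-300)
o=[('top',(.008,.045,.003),A(118,92)),('top',(-.008,.045,.003),A(122,122)),('top',(.008,-.045,.003),A(303,122)),('top',(-.008,-.045,.003),A(300,150)),('top',(0,0,.026),A(222,115)),
('scene',(0,0,.026),S(150,388)),('scene',(.008,-.045,-.003),S(51,470)),('scene',(.008,.045,-.003),S(275,425))]
m=fit.fit(o,[.42,-.38,-.15,.068])
# tray
t=[(203,248),(273,264),(251,340),(179,324)]
P=np.array([at('top',(u+.5)*.64-.5,(v+.5)*.64-.5,.022) for u,v in t]); print('tray',P.mean(0),P[:,:2].tolist())
E
```

```text
xyyaw(z) [0.5499 0.0234 0.0973] deg 5.57
[[-0.6, -0.2], [0.4, -0.2], [0.5, 0.2], [-0.3, 0.2]]
xyyaw(z) [0.5495 0.0224 0.1028] deg 5.89
[[-1.2, 0.0], [0.2, -0.7], [0.5, -0.1], [0.1, 0.2]]
xyyaw(z) [0.5497 0.0228 0.1001] deg 5.73
[[-0.5, -0.0], [0.5, -0.2], [0.8, 0.2], [-0.1, 0.4], [-1.0, -0.1], [0.5, -0.7], [0.7, -0.0], [0.2, 0.2]]
cap 0.5675770899247183 0.024609011700250302
cap top [0.5681 0.0261 0.06  ] scene [0.5675 0.0254 0.054 ]
xyyaw(z) [ 0.4829 -0.3691 -0.1644  0.0706] deg -9.42
[[0.9, -0.3], [-0.4, 0.0], [0.5, -0.1], [0.3, 0.5], [0.2, 0.1], [0.3, -0.5], [0.6, 0.6], [-0.1, -0.1]]
tray [0.46775  0.336775 0.022   ] [[0.5685, 0.3925], [0.5339, 0.237], [0.3677, 0.2797], [0.4009, 0.4379]]
```

```bash
python3 -m jog '[[[0.475,0.235,0,0.955,0.6],[0.475,0.235,0,0.955,0.6],[0.475,0.235,0,0.955,0.6],[0.475,0.235,0,0.955,0.6],[0.475,0.235,0,0.955,0.6],[0.475,0.235,0,0.955,0.6],[0.475,0.235,0,0.955,0.6],[0.475,0.235,0,0.955,0.6]]]' 40
python3 -m jog '[[[0.475,0.235,0,0.955,0.6],[0.475,0.235,0,0.955,0.6],[0.475,0.235,0,0.955,0.6],[0.475,0.235,0,0.955,0.6],[0.475,0.235,0,0.955,0.6],[0,0,-0.5,0,0.6],[0,0,0,0,0.6]]]'
python3 - <<'E'
from h import *
t=snap('top','t2.png'); s=snap('scene','s2.png')
c=lambda im,u,v,w,h:cv2.resize(im[v:v+h,u:u+w],(400,300),interpolation=cv2.INTER_CUBIC)
cv2.imwrite('pics/m2.png',np.hstack([c(t,315,150,80,60),c(s,80,180,100,75)]))
o=sensors.get_obs();print(o['ee_pos'],o['tcp_rot'],o['wrist_force'])
E
```

```text
time: 0.9
ee_pos: [0.3653, -0.4269, 0.2309]
tcp_rot: [-180.0, -0.0, 56.9]
wrist_force: [1.4, -1.1, 0.9]
opening: 0.0509
grasp_force: 0.0
time: 1.6
ee_pos: [0.4829, -0.3677, 0.2027]
tcp_rot: [-179.7, -0.1, 80.6]
wrist_force: [0.5, -0.8, -0.3]
opening: 0.0515
grasp_force: 0.0
[ 0.48269251 -0.3686407   0.2059907 ] [-1.79911032e+02 -4.15869699e-02  8.05456899e+01] [-0.1821461  -0.33973146  0.22361531]
```

View pics/m2.png

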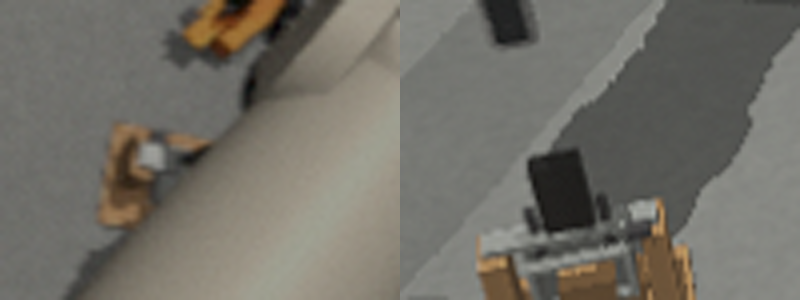

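The puller sits unchanged under the gripper, with the finger in line with the handle. Going down.

```bash
python3 -m jog '[[[0,0,-0.5,0,0.6],[0,0,-0.5,0,0.6],[0,0,-0.5,0,0.6],[0,0,-0.4,0,0.6],[0,0,-0.3,0,0.6],[0,0,-0.2,0,0.6],[0,0,-0.1,0,0.6],[0,0,0,0,0.6]]]' 40
python3 -m jog '[[[0,0,0,0,0.4],[0,0,0,0,0.3],[0,0,0,0,0.2],[0,0,0,0,0.1],[0,0,0,0,0],[0,0,0,0,0],[0,0,0,0,0]]]' 60
```

```text
time: 2.5
ee_pos: [0.4832, -0.3689, 0.0814]
tcp_rot: [-180.0, -0.0, 80.6]
wrist_force: [0.8, 1.3, -0.5]
opening: 0.0513
grasp_force: 0.0
time: 3.2
ee_pos: [0.4836, -0.369, 0.082]
tcp_rot: [179.9, 0.0, 80.6]
wrist_force: [-0.2, -0.0, 5.0]
opening: 0.0134
grasp_force: 59.0
```

```bash
python3 -m jog '[[[0,0,0,0,0],[0,0,0.1,0,0],[0,0,0.2,0,0],[0,0,0.4,0,0],[0,0,0.4,0,0],[0,0,0.3,0,0],[0,0,0.2,0,0],[0,0,0,0,0]]]' 90
python3 -m jog '[[[0,0,0.4,0,0],[0,0,0.4,0,0],[0,0,0.3,0,0],[0,0,0.1,0,0],[0,0,0,0,0],[0,0,0,0,0]]]'
python3 - <<'E'
from h import *
s=snap('scene','s3.png')
cv2.imwrite('pics/m3.png',cv2.resize(s[165:255,75:195],(800,600),interpolation=cv2.INTER_CUBIC))
E
```

```text
time: 4.0
ee_pos: [0.4837, -0.3692, 0.1628]
tcp_rot: [179.9, 0.1, 80.6]
wrist_force: [-0.1, -0.3, -2.2]
opening: 0.0132
grasp_force: 87.6
time: 4.6
ee_pos: [0.483, -0.3687, 0.2199]
tcp_rot: [-179.9, -0.0, 80.6]
wrist_force: [-0.1, 0.4, -1.5]
opening: 0.013
grasp_force: 87.8
```

View pics/m3.png

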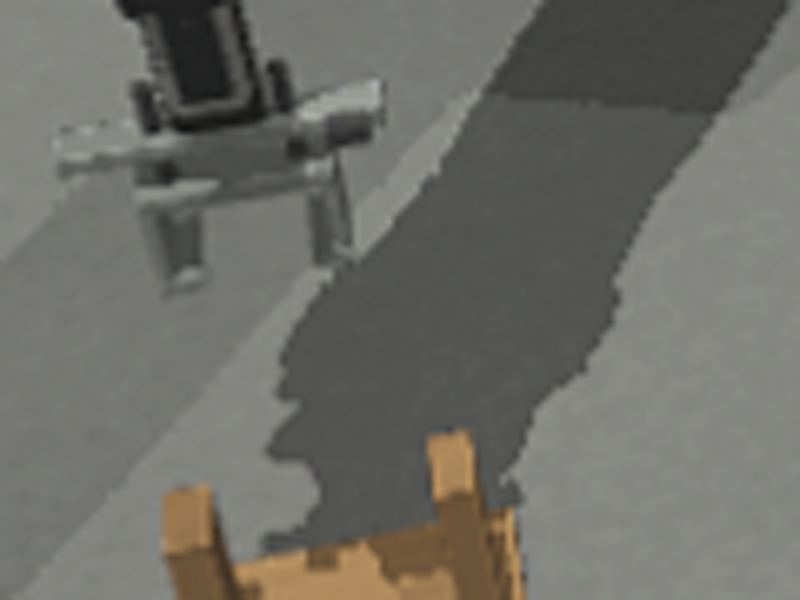

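```bash
python3 - <<'E'
from h import *
a=np.radians(-9.42);c,s=np.cos(a),np.sin(a)
mid=np.array([.483,-.369,.0706+.2199-.0817])
def q(P):
    u=proj('scene',mid+[c*P[0]-s*P[1],s*P[0]+c*P[1],P[2]]); return ((u-[75,165]+.5)/.15).round().tolist()
for P in [(.008,-.045,-.003),(.008,.045,-.003)]: print(P,q(P))
for d in(.037,.042,.047,.052,.059):
    print(d,[q((x,y,-d)) for x,y in((.012,-.027),(.012,-.0155),(.012,.0155),(.012,.027),(-.024,-.023),(-.024,.023))], q((.012,-.027,-d+.03)))
E
```

```text
(0.008, -0.045, -0.003) [57.0, 174.0]
(0.008, 0.045, -0.003) [388.0, 117.0]
0.037 [[155.0, 265.0], [197.0, 257.0], [307.0, 237.0], [348.0, 229.0], [168.0, 196.0], [327.0, 168.0]] [129.0, 181.0]
0.042 [[159.0, 278.0], [201.0, 271.0], [311.0, 250.0], [351.0, 242.0], [172.0, 209.0], [330.0, 181.0]] [133.0, 195.0]
0.047 [[163.0, 292.0], [205.0, 284.0], [315.0, 263.0], [355.0, 255.0], [175.0, 223.0], [333.0, 194.0]] [137.0, 209.0]
0.052 [[167.0, 305.0], [208.0, 297.0], [318.0, 276.0], [357.0, 269.0], [179.0, 235.0], [337.0, 207.0]] [142.0, 223.0]
0.059 [[173.0, 323.0], [213.0, 315.0], [323.0, 295.0], [362.0, 287.0], [185.0, 253.0], [341.0, 225.0]] [148.0, 243.0]
```

```bash
python3 -m jog '[[[0.05,0.4,0,0.303,0],[0.08,0.78,0,0.303,0],[0.08,0.78,0,0.303,0],[0.08,0.78,0,0.303,0],[0.08,0.78,0,0.303,0],[0.08,0.78,0,0.303,0],[0.08,0.78,0,0.303,0],[0.08,0.78,0,0.303,0]]]'
python3 -m jog '[[[0.08,0.78,0,0.303,0],[0.08,0.78,0,0.303,0],[0.05,0.35,0,0,0],[0.06,0.014,-0.4,0,0],[0,0,-0.4,0,0],[0,0,-0.3,0,0],[0,0,-0.2,0,0],[0,0,0,0,0]]]'
python3 - <<'E'
from h import *
o=sensors.get_obs();print(o['ee_pos'],o['tcp_rot'],o['wrist_force'])
s=snap('scene','s4.png'); t=snap('top','t4.png')
c=lambda im,u,v,w,h:cv2.resize(im[v:v+h,u:u+w],(400,600),interpolation=cv2.INTER_CUBIC)
cv2.imwrite('pics/m4.png',np.hstack([c(s,250,130,80,120),c(t,200,120,70,105)]))
E
```

```text
time: 5.45
ee_pos: [0.5131, -0.0735, 0.2207]
tcp_rot: [-180.0, -0.0, 92.8]
wrist_force: [0.3, 0.2, -1.8]
opening: 0.0126
grasp_force: 87.9
time: 6.25
ee_pos: [0.5261, 0.0207, 0.1547]
tcp_rot: [-179.9, -0.0, 95.8]
wrist_force: [0.2, -0.6, -2.1]
opening: 0.013
grasp_force: 87.9
[0.52613582 0.02071922 0.15465816] [-1.79850877e+02 -1.44660887e-02  9.57563575e+01] [ 0.15067548 -0.57350433 -2.12525532]
```

View pics/m4.png

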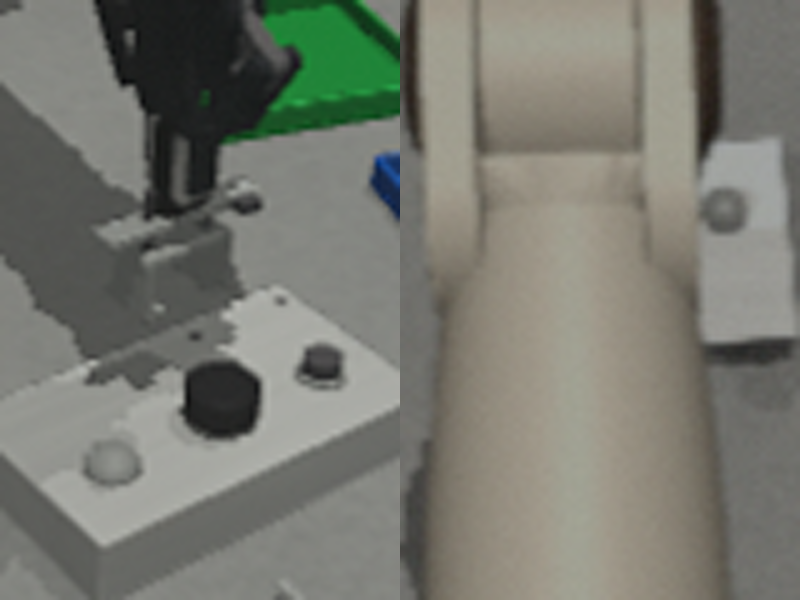

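```bash
python3 -m jog '[[[-0.04,0,-0.3,0,0],[0,0,-0.3,0,0],[0,0,-0.2,0,0],[0,0,-0.08,0,0],[0,0,0,0,0],[0,0,0,0,0]]]'
python3 -m jog '[[[0,0,-0.02,0,0],[0,0,-0.02,0,0],[0,0,-0.02,0,0],[0,0,-0.02,0,0],[0,0,-0.02,0,0],[0,0,0,0,0]]]'
```

```text
time: 6.95
ee_pos: [0.5254, 0.0204, 0.1127]
tcp_rot: [180.0, 0.0, 95.7]
wrist_force: [0.0, 0.6, -2.0]
opening: 0.0127
grasp_force: 87.9
time: 7.55
ee_pos: [0.5252, 0.0203, 0.1071]
tcp_rot: [-180.0, 0.0, 95.7]
wrist_force: [0.1, -0.4, -2.3]
opening: 0.0125
grasp_force: 87.9
```

```bash
python3 -m jog '[[[0,0,-0.02,0,0],[0,0,-0.02,0,0],[0,0,0,0,0]]]'
python3 - <<'E'
from h import *
o=sensors.get_obs();print(o['ee_pos'],o['wrist_force'],o['torque'])
E
```

```text
time: 7.85
ee_pos: [0.5252, 0.0203, 0.1051]
tcp_rot: [-180.0, -0.0, 95.7]
wrist_force: [0.5, 0.1, -1.8]
opening: 0.0127
grasp_force: 87.9
[0.52515755 0.02034748 0.10512444] [ 0.53204145  0.14177129 -1.7854779 ] [ 0.01059155 -0.05096831 -0.00119454]
```

```bash
python3 -m jog '[[[0,0,-0.02,0,0],[0,0,-0.02,0,0],[0,0,-0.02,0,0],[0,0,0,0,0]]]'
python3 -m jog '[[[0,0,-0.01,0,0],[0,0,-0.01,0,0],[0,0,0,0,0]]]'
python3 -m jog '[[[0,0,-0.01,0,0],[0,0,-0.01,0,0],[0,0,0,0,0]]]'
```

```text
time: 8.25
ee_pos: [0.5252, 0.0203, 0.1021]
tcp_rot: [-180.0, 0.0, 95.7]
wrist_force: [-0.1, 0.3, -1.3]
opening: 0.0132
grasp_force: 87.9
time: 8.55
ee_pos: [0.5253, 0.0204, 0.1014]
tcp_rot: [180.0, 0.0, 95.7]
wrist_force: [0.5, 0.4, -1.7]
opening: 0.0128
grasp_force: 88.0
time: 8.85
ee_pos: [0.5254, 0.0204, 0.1013]
tcp_rot: [179.9, 0.0, 95.7]
wrist_force: [-2.6, 0.6, 7.0]
opening: 0.0131
grasp_force: 89.3
```

Deck felt at TCP z ≈ 0.1013. Back off 1 mm clear of it, then slide.

```bash
python3 -m jog '[[[0,0,0.022,0,0],[0,0,0.022,0,0],[0,0,0,0,0],[0,0,0,0,0]]]'
python3 -m jog '[[[0.06,0.006,0,0,0],[0.06,0.006,0,0,0],[0.06,0.006,0,0,0],[0.06,0.006,0,0,0],[0,0,0,0,0]]]'
```

```text
time: 9.25
ee_pos: [0.5251, 0.0203, 0.1022]
tcp_rot: [-180.0, -0.0, 95.7]
wrist_force: [-0.0, 0.5, -1.3]
opening: 0.0127
grasp_force: 87.8
time: 9.75
ee_pos: [0.5376, 0.0216, 0.1024]
tcp_rot: [-180.0, -0.0, 95.7]
wrist_force: [0.1, 0.3, -2.4]
opening: 0.0128
grasp_force: 87.8
```

```bash
python3 -m jog '[[[0.05,0.005,0,0,0],[0.05,0.005,0,0,0],[0.05,0.005,0,0,0],[0,0,0,0,0]]]'
python3 -m jog '[[[0.05,0.005,0,0,0],[0.05,0.005,0,0,0],[0.05,0.005,0,0,0],[0,0,0,0,0]]]'
python3 - <<'E'
from h import *
o=sensors.get_obs();print(o['ee_pos'],o['wrist_force'])
s=snap('scene','s5.png')
cv2.imwrite('pics/m5.png',cv2.resize(s[165:240,245:345],(800,600),interpolation=cv2.INTER_CUBIC))
E
```

```text
time: 10.15
ee_pos: [0.545, 0.0223, 0.1025]
tcp_rot: [180.0, 0.0, 95.7]
wrist_force: [-1.1, 0.7, -1.2]
opening: 0.0128
grasp_force: 87.8
time: 10.55
ee_pos: [0.5525, 0.0231, 0.1024]
tcp_rot: [180.0, 0.0, 95.7]
wrist_force: [-0.6, -0.1, -0.7]
opening: 0.013
grasp_force: 87.8
[0.55253364 0.02309713 0.10244702] [-0.56831741 -0.115901   -0.74060973]
```

View pics/m5.png

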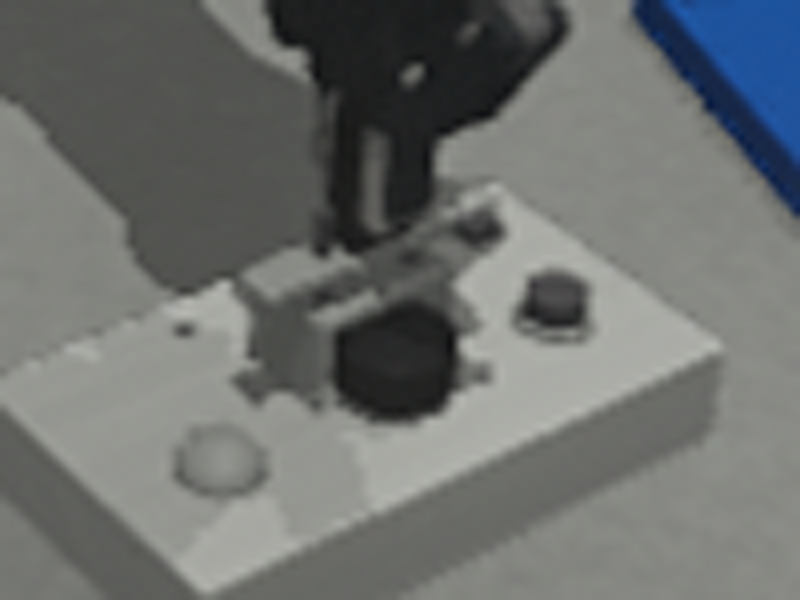

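The yoke straddles the cap head (cap ~(397,360)) with the feet at the deck; no contact forces. Continue.

```bash
python3 -m jog '[[[0.05,0.005,0,0,0],[0.05,0.005,0,0,0],[0.04,0.004,0,0,0],[0,0,0,0,0]]]'
python3 -m jog '[[[0.03,0.003,0,0,0],[0.03,0.003,0,0,0],[0.03,0.003,0,0,0],[0,0,0,0,0]]]'
```

```text
time: 11.0
ee_pos: [0.5595, 0.0238, 0.1024]
tcp_rot: [180.0, 0.0, 95.7]
wrist_force: [0.1, -0.2, -1.1]
opening: 0.0132
grasp_force: 87.8
time: 11.4
ee_pos: [0.5639, 0.0242, 0.1025]
tcp_rot: [180.0, 0.0, 95.7]
wrist_force: [0.0, 0.7, -1.3]
opening: 0.0131
grasp_force: 87.8
```

```bash
python3 -m jog '[[[0.02,0.002,0,0,0],[0.02,0.002,0,0,0],[0,0,0,0,0]]]'
python3 -m jog '[[[0.02,0.002,0,0,0],[0,0,0,0,0]]]'
```

```text
time: 11.7
ee_pos: [0.5658, 0.0244, 0.1025]
tcp_rot: [180.0, 0.0, 95.7]
wrist_force: [0.1, -0.8, -2.1]
opening: 0.0129
grasp_force: 87.8
time: 11.9
ee_pos: [0.5668, 0.0245, 0.1025]
tcp_rot: [-180.0, -0.0, 95.7]
wrist_force: [0.6, 0.1, -2.1]
opening: 0.0131
grasp_force: 87.8
```

```bash
python3 -m jog '[[[0,0,0.01,0,0],[0,0,0.01,0,0],[0,0,0.01,0,0],[0,0,0,0,0]]]'
python3 -m jog '[[[0,0,0.01,0,0],[0,0,0.01,0,0],[0,0,0.01,0,0],[0,0,0,0,0]]]'
```

```text
time: 12.3
ee_pos: [0.5666, 0.0245, 0.1035]
tcp_rot: [-180.0, -0.0, 95.7]
wrist_force: [1.2, 0.4, -7.2]
opening: 0.0125
grasp_force: 87.7
time: 12.7
ee_pos: [0.5663, 0.0245, 0.1051]
tcp_rot: [-179.9, -0.0, 95.7]
wrist_force: [0.7, 0.5, -12.3]
opening: 0.0129
grasp_force: 88.4
```

Pulling about 10 N, and the cap is rising. Continue slowly.

```bash
python3 -m jog '[[[0,0,0.015,0,0],[0,0,0.015,0,0],[0,0,0.015,0,0],[0,0,0.015,0,0],[0,0,0.015,0,0],[0,0,0,0,0]]]'
python3 -m jog '[[[0,0,0.015,0,0],[0,0,0.015,0,0],[0,0,0.015,0,0],[0,0,0.015,0,0],[0,0,0.015,0,0],[0,0,0,0,0]]]'
```

```text
time: 13.3
ee_pos: [0.5667, 0.0245, 0.1097]
tcp_rot: [180.0, 0.0, 95.7]
wrist_force: [-0.9, 0.3, -8.7]
opening: 0.0128
grasp_force: 89.0
time: 13.9
ee_pos: [0.5673, 0.0246, 0.1141]
tcp_rot: [179.9, 0.0, 95.7]
wrist_force: [-0.3, -0.8, -1.4]
opening: 0.0128
grasp_force: 90.0
```

```bash
python3 -m jog '[[[0,0,0.02,0,0],[0,0,0.02,0,0],[0,0,0.03,0,0],[0,0,0.04,0,0],[0,0,0.04,0,0],[0,0,0.04,0,0],[0,0,0,0,0]]]'
python3 - <<'E'
from h import *
o=sensors.get_obs();print(o['ee_pos'],o['wrist_force'])
s=snap('scene','s6.png')
cv2.imwrite('pics/m6.png',cv2.resize(s[150:225,245:345],(800,600),interpolation=cv2.INTER_CUBIC))
E
```

```text
time: 14.6
ee_pos: [0.5669, 0.0245, 0.1229]
tcp_rot: [180.0, 0.0, 95.7]
wrist_force: [-1.1, 0.9, -2.5]
opening: 0.0127
grasp_force: 90.0
[0.56691351 0.02451467 0.12290523] [-1.06386782  0.85975767 -2.4565848 ]
```

View pics/m6.png

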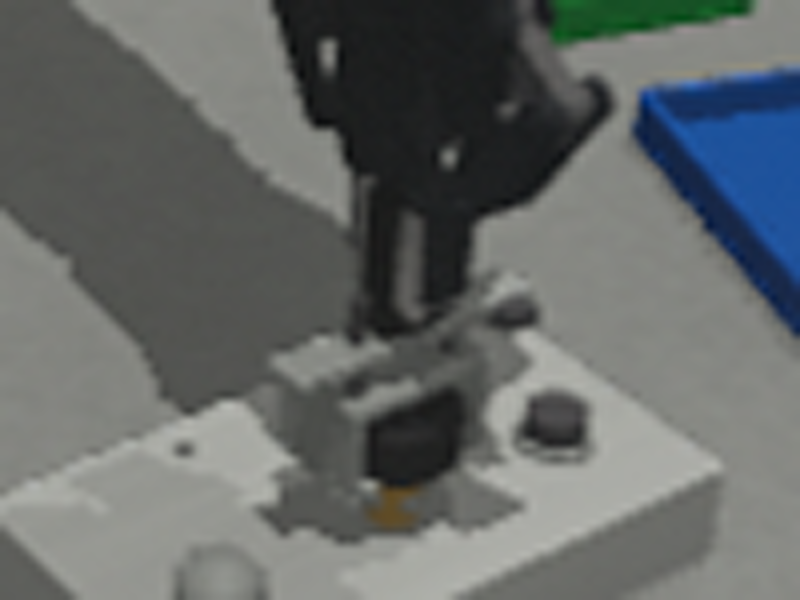

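Cap is off (brass spigot visible at (392,508)), seated in the yoke. Lift further and carry gently.

```bash
python3 -m jog '[[[0,0,0.05,0,0],[0,0,0.1,0,0],[0,0,0.15,0,0],[0,0,0.15,0,0],[0,0,0.15,0,0],[0,0,0.15,0,0],[0,0,0.1,0,0],[0,0,0.05,0,0]]]'
python3 -m jog '[[[0,0.03,0,0,0],[-0.01,0.06,0,0,0],[-0.02,0.1,0,0,0],[-0.03,0.15,0,0,0],[-0.04,0.18,0,0,0],[-0.05,0.18,0,0,0],[-0.06,0.18,0,0,0],[-0.06,0.18,0,0,0]]]'
python3 -m jog '[[[-0.06,0.2,0,0,0],[-0.06,0.2,0,0,0],[-0.06,0.2,0,0,0],[-0.06,0.2,0,0,0],[-0.06,0.2,0,0,0],[-0.06,0.2,0,0,0],[-0.06,0.2,0,0,0],[-0.06,0.2,0,0,0]]]'
python3 -m jog '[[[-0.06,0.2,0,0,0],[-0.06,0.2,0,0,0],[-0.06,0.2,0,0,0],[-0.06,0.2,0,0,0],[-0.06,0.2,0,0,0],[-0.06,0.2,0,0,0],[-0.06,0.2,0,0,0],[-0.06,0.2,0,0,0]]]'
python3 -m jog '[[[-0.06,0.2,0,0,0],[-0.06,0.2,0,0,0],[-0.06,0.2,0,0,0],[-0.06,0.2,0,0,0],[-0.06,0.2,0,0,0],[-0.06,0.2,0,0,0],[-0.06,0.2,0,0,0],[-0.06,0.15,0,0,0]]]'
```

```text
time: 15.45
ee_pos: [0.5669, 0.0245, 0.1682]
tcp_rot: [180.0, 0.0, 95.7]
wrist_force: [-0.0, -0.1, -2.2]
opening: 0.0131
grasp_force: 90.0
time: 16.25
ee_pos: [0.5529, 0.0785, 0.1675]
tcp_rot: [-180.0, -0.0, 95.7]
wrist_force: [0.7, -0.7, -1.5]
opening: 0.013
grasp_force: 90.0
time: 17.05
ee_pos: [0.529, 0.1584, 0.1675]
tcp_rot: [180.0, -0.0, 95.7]
wrist_force: [-0.6, 0.1, -2.3]
opening: 0.013
grasp_force: 90.0
time: 17.85
ee_pos: [0.505, 0.2383, 0.1675]
tcp_rot: [-180.0, 0.0, 95.7]
wrist_force: [0.8, 0.4, -2.6]
opening: 0.0129
grasp_force: 90.0
time: 18.65
ee_pos: [0.4809, 0.3159, 0.1674]
tcp_rot: [-180.0, -0.0, 95.7]
wrist_force: [-1.1, -0.0, -2.1]
opening: 0.013
grasp_force: 90.0
```

```bash
python3 -m jog '[[[-0.06,0.12,0,0,0],[-0.06,0.1,0,0,0],[-0.05,0.08,0,0,0],[-0.05,0.06,0,0,0],[-0.03,0.04,0,0,0],[-0.01,0.02,0,0,0],[0,0,0,0,0]]]'
python3 -m jog '[[[0,0,-0.05,0,0],[0,0,-0.1,0,0],[0,0,-0.15,0,0],[0,0,-0.2,0,0],[0,0,-0.2,0,0],[0,0,-0.2,0,0],[0,0,-0.2,0,0],[0,0,-0.2,0,0]]]'
python3 -m jog '[[[0,0,-0.2,0,0],[0,0,-0.15,0,0],[0,0,-0.1,0,0],[0,0,-0.05,0,0],[0,0,-0.05,0,0],[0,0,0,0,0]]]'
python3 - <<'E'
from h import *
s=snap('scene','s7.png')
cv2.imwrite('pics/m7.png',cv2.resize(s[110:200,310:430],(800,600),interpolation=cv2.INTER_CUBIC))
E
```

```text
time: 19.35
ee_pos: [0.4682, 0.336, 0.1675]
tcp_rot: [180.0, -0.0, 95.7]
wrist_force: [0.0, -1.0, -2.0]
opening: 0.0131
grasp_force: 90.0
time: 20.15
ee_pos: [0.4681, 0.336, 0.1015]
tcp_rot: [-180.0, 0.0, 95.7]
wrist_force: [0.7, -0.7, -2.4]
opening: 0.013
grasp_force: 90.0
time: 20.75
ee_pos: [0.4682, 0.336, 0.0749]
tcp_rot: [180.0, -0.0, 95.7]
wrist_force: [-0.2, 0.5, -2.8]
opening: 0.0128
grasp_force: 90.0
```

View pics/m7.png

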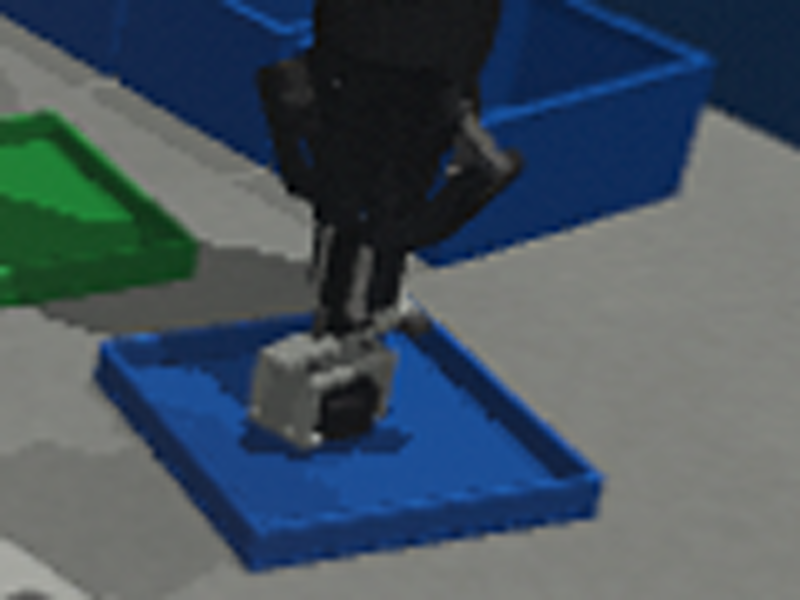

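The cap (350,405) rides in the yoke, in the middle of the blue tray. Lower by feel.

```bash
python3 -m jog '[[[0,0,-0.04,0,0],[0,0,-0.04,0,0],[0,0,-0.03,0,0],[0,0,-0.02,0,0],[0,0,0,0,0]]]'
python3 -m jog '[[[0,0,-0.015,0,0],[0,0,-0.015,0,0],[0,0,0,0,0]]]'
```

```text
time: 21.3
ee_pos: [0.4682, 0.3359, 0.0683]
tcp_rot: [-180.0, 0.0, 95.7]
wrist_force: [0.4, 1.2, -2.1]
opening: 0.0127
grasp_force: 90.0
time: 21.6
ee_pos: [0.4682, 0.336, 0.0669]
tcp_rot: [-180.0, 0.0, 95.7]
wrist_force: [-0.1, -0.0, -2.0]
opening: 0.0132
grasp_force: 90.0
```

```bash
python3 -m jog '[[[0,0,-0.01,0,0],[0,0,-0.01,0,0],[0,0,0,0,0]]]'
python3 -m jog '[[[0,0,-0.01,0,0],[0,0,0,0,0]]]'
```

```text
time: 21.9
ee_pos: [0.4683, 0.3361, 0.0664]
tcp_rot: [180.0, -0.0, 95.7]
wrist_force: [-1.5, -1.4, 2.3]
opening: 0.013
grasp_force: 90.7
time: 22.1
ee_pos: [0.4684, 0.3361, 0.0664]
tcp_rot: [180.0, -0.0, 95.7]
wrist_force: [-2.2, -1.7, 6.5]
opening: 0.0126
grasp_force: 91.4
```

```bash
python3 -m jog '[[[0,0,0.005,0,0.2],[0,0,0,0,0.3],[0,0,0,0,0.4],[0,0,0,0,0.5],[0,0,0,0,0.5],[0,0,0,0,0.5],[0,0,0,0,0.5]]]'
python3 -m jog '[[[0,0,0.1,0,0.5],[0,0,0.2,0,0.5],[0,0,0.4,0,0.5],[0,0,0.6,0,0.5],[0,0,0.6,0,0.5],[0,0,0.6,0,0.5],[0,0,0.4,0,0.5],[0,0,0,0,0.5]]]'
python3 - <<'E'
from h import *
s=snap('scene','s8.png')
cv2.imwrite('pics/m8.png',cv2.resize(s[110:200,310:430],(800,600),interpolation=cv2.INTER_CUBIC))
E
```

```text
time: 22.8
ee_pos: [0.4682, 0.336, 0.0657]
tcp_rot: [180.0, -0.0, 95.7]
wrist_force: [0.0, 0.1, 0.1]
opening: 0.0425
grasp_force: 0.0
time: 23.6
ee_pos: [0.4691, 0.3366, 0.2151]
tcp_rot: [179.7, -0.2, 95.7]
wrist_force: [1.1, -0.6, -0.4]
opening: 0.0425
grasp_force: 0.0
```

View pics/m8.png

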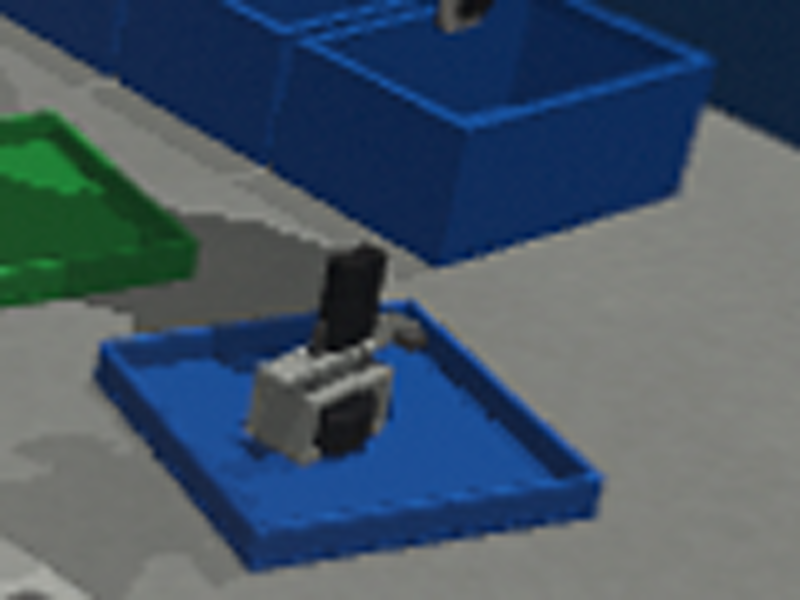

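The puller stands upright in the blue tray with the cap in its yoke, and the gripper is clear. Handing in.

```bash
python3 -m jog '[[[0,0,0,0,0.5],[0,0,0,0,0.5],[0,0,0,0,0.5],[0,0,0,0,0.5]]]' >/dev/null; python3 -c "
from h import *
print(ticket.job_done())"
```

```text
the job is handed in; nothing more can be done
None
```

The puller pulled the cap off and now stands upright in the blue tray with the cap in it, released; I handed the job in at about 24 s, and no verdict came back.

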